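# Pack the cooled sample box and latch it

### The job

Pack the open transport box for the courier: slide each of the two blue cold plates out of the drip stand and down into one of the box's two guide slots until it is fully home, and stand every sample jar that is out beside it upright on the box floor in the bay between the two slots. Then shut the lid, swing the latch's wire loop over the keeper on the lid and press the latch lever right down against the box so that it locks over centre. Leave the other things where they are.

Things in the scene. Friction and masses are not known exactly. Their poses are not given: they have to be found in the camera images.
- riser: low grey metal riser shelf, 410 x 560 mm, standing on the freezer over some soft bags; fixed. Its flat top, 60 mm above the freezer top (z = 0.060), is the work surface that carries box, stand and jars. Origin: centre of its underside
- cold_box: open transport box, light grey with slate lid, 176 mm deep (x), 216 wide (y), rim 110 high; fixed, on the riser. Origin: centre of its underside, z up, front (latch side) = -x, +y = its left. Walls 11.5 mm (front, back) and 13 (sides), floor 12 thick, inside 153 (x) x 190 (y). Lid hinged on the back (+x) top edge. Two guide slots for plates at y = +59 and -59 mm, jar bay between them
- slot_left (a point): middle of the left slot's bottom, on the box floor; axes as the box. Two facing channels on the front and back inside walls, 21 mm wide (y), 153 from wall to wall (x), ribs 12 deep (x), 62 high, flaring 7 mm wider above as a lead-in up to 77; walls bevelled at the rim. Between the channels both sides of a plate are open (26 mm to the side wall). A seated plate stands on the floor, length along x
- slot_right (a point): the same for the right guide slot (y = -59 mm of the box). Either plate may go in either slot; a seated plate's top edge is 18 mm below the rim
- bay (a point): middle of the jar bay on the box floor, axes as the box. With both plates in, the bay is 100 mm wide (y) and 153 mm long (x): room for three jars in a row along x, 49 mm apart
- lid_hinge (a point): middle of the lid's hinge axis, 112 mm above the box's underside, 88 mm behind its centre; the axis runs along the box's y
- box_lid (a joint): lid angle, rad: 0 = shut, 1.55 to 1.75 at the start (standing up behind the box), at most 1.85. A slab 176 mm from hinge to front edge, 216 wide, 20 thick, underside in the plane of the hinge axis, 0.5 kg. Friction holds it above about 1.3 rad; below about 1 rad it sinks shut by itself. Lying on its springy gasket it reads about -0.001, drawn down by the latch about -0.008
- latch_lever (a joint): lever angle, rad, about a pin along the box's y: 0 = hanging flat against the box front (locked), 1.57 = straight out, 2.0 = stop. Starts at 1.65 to 1.95, stays where it is left (light friction). Steel strip 30 mm wide, 4 thick, 64 long from its pin. With the loop hooked it takes about 3 N at its end, most near 0.5 rad; below about 0.2 rad it is past centre and snaps shut
- latch_loop (a joint): angle of the wire loop to the lever, rad; 2.25 = leaning out to its stop on the lever (as at the start), smaller = swung in towards the box. It swings freely: it falls out to the stop or, once its bar is nearer the box than its pin on the lever, in against the lid's front
- lever_pivot (a point): the lever's pin: middle of the box front, 14 mm out from the front face, 80 mm above the underside; axes as the box
- lever_tip (a point): outer face of the lever near its free end, 60 mm from the pin; 60 mm below the pin when the lever is at 0
- loop_bar (a point): middle of the loop's cross bar, a steel rod 6 mm thick, 50 mm long along the box's y, on two 6 mm wire legs 44 mm apart and 56 mm long, pinned to the lever 20 mm from the lever's pin; the lever passes between the legs. At the start the bar stands 30 to 45 mm higher than the lever end, its legs leaning outward 0.3 to 0.6 rad
- keeper (a point): keeper: steel hook 30 mm wide on the middle of the lid's front edge, a shelf ending in an upturned lip, open upward with the lid shut. Point = the hooked bar's centre, 8.5 mm out from the lid's front face; lip 11.5 to 15.5 mm out, its top 3 mm above the point. Lid shut: point 117.5 mm above the underside, axes as the box. At the start angle of the lever the bar clears the lip by 7 mm or more
- stand: white drip stand, a tray 176 x 112 mm with steel wire hoops 45 mm high; fixed. Origin: centre of its underside, x along the plates' length. The plates stand on its floor, 5 mm high, at y = +29 and -29 mm, between pairs of hoops with 2 mm of play on either side
- plate_a: blue rigid cold plate, 150 mm long (x), 18 mm thick (y), 80 mm high (z), 0.22 kg, either end first. Origin: centre of its underside as it stands; z is up. Stands upright in the stand at the start
- plate_b: a second cold plate just like it
- jar_a: amber sample jar with a white screw cap, 45 mm in diameter up to 38 mm, cap 41 mm, 60 mm high, heavy foot, 0.12 kg. Origin: centre of its underside; z is up. One to three jars are present
- jar_b: another such jar
- jar_c: another such jar
- wipes: carton of wipes, 68 x 115 x 116 mm, at the back; leave it alone
- film_box: cream film dispenser box, 118 x 58 x 56 mm, at the back; leave it alone
- dishes: two closed petri dishes, 62 mm across, 30 mm high, at the right front of the riser shelf; leave them alone

How it is judged:
By the outcome, as a careful person would: the job done as asked, in the order asked, and still so for the second after the job is handed in, with the robot touching nothing.
Of jar_a, jar_b, jar_c only 1 to 3 are there at a start; the rules pass over those that are not, and their reading is None.
At some moment in a run one of jar_a, jar_b, jar_c may be knocked a few centimetres aside while the robot is not near it.
It also fails if it takes over 210 s, if anything falls off the work surface, if the arm or the gripper's body presses on something with over 40 N, if the wrist force passes 120 N, or if a joint passes its speed limit or range.

### The arm

A 6-joint arm with a two-finger parallel gripper is mounted at the origin on a cart in front of the work surface, level with it; the furniture and walls round the work are solid. World frame = base frame: x ahead of the robot, y to its left, z up, the work surface at z = 0. Lengths are in m, angles in rad, forces in N, time in s.
With the tool pointing down it reaches from about 0.3 to 0.85 m from the base axis. Payload 4.2 kg.
Tool frame: the origin (TCP) lies at the centre of the arm's flange, where the gripper is bolted on; the fingertips stand 191 mm ahead of it and the grasp point (between the pads) lies 172 mm ahead of it; z points along the fingers, y is the direction in which the jaws open and shut (so a half turn about z gives the same grasp; the last joint's range is limited). The gripper opens to 91 mm and grips with 3 to 60 N. Pads are 32 mm wide; open, the fingers measure 118 mm over their backs; the gripper's body (76 mm by 178 mm) begins 60 mm behind the grasp point.
Start: joints at [1.146, 0.32, 1.565, -0, 1.257, -0.02], TCP at [0.226, 0.529, 0.405] pointing down, gripper open.
Joint ranges: [-3.11, 3.11], [-0.84, 2.01], [0.21, 2.61], [-1.34, 4.49], [0.05, 2.63], [-2.56, 2.56]. Speed limits (rad/s): [2.57, 2.57, 3.14, 3.14, 3.14, 3.14].

### API

Orientations are given as a 3x3 rotation matrix whose columns are the frame's x, y, z axes.
In Python, from plant import ctrl gives the robot as it stands. The module is installed in compiled form; this text tells all that it offers.
- The arm moves only by the tool arm_command, never from a script. Its argument "series" is text: rows parted by semicolons, each of 6 numbers parted by spaces: the shift along the world's x, y, z in cm, then the turn, a rotation vector about the world's x, y, z in degrees. In form: x y z wx wy wz; .... A call has 1 to 8 rows; each row is the pose to reach, as a shift and turn from the pose commanded when the call began; what a row does not reach only later rows make up. A row lasts 1/8 s, in which the tool goes at most 62.5 mm and 10.7 degrees, less where a joint would pass 70% of its speed; a pose out of reach is approached as far as the arm can. A call with a gripper value outside its range is refused whole. "hand" is the closure, from 0 (fully open) to 1 (shut), set as the call begins (left out, the last holds). The fingers move at their own pace and stop on an object; the grip force is fixed at half the most. Time passes only in rows, so rows that repeat a pose let the fingers close. It gives the time, the measured TCP pose, the force and the opening at its end, in the units of the state.
- ctrl.get_obs(): the state, without advancing time (a new reading comes with each control period).
- ctrl.camera(name): name is "scene" or "top" or "wrist"; returns (picture, depth): 420x560x3 uint8, red, green, blue; 420x560 float32, m along the optical axis (not along the pixel's ray), 0 where there is no reading.
- ctrl.camera_info(name): a dict with "K" (3x3 intrinsics, pixels), "pose" (4x4, takes a point from camera to world coordinates); the wrist camera has in their place "T_tool_cam" (4x4, takes a point from camera to tool coordinates, whose origin is the TCP and whose axes are the flange's). Camera axes: x right, y down, z forward; pixel columns grow to the right and rows downward; lengths in m; the calibration is good to about 2 mm. A picture is of the moment at which its call begins: read the wrist's pose just before it. camera_info takes no time and is no camera call.
- ctrl.finish_job(): hands the job in, once; it reports no verdict.
The state is a dict: "time_s": time; "joint_positions": joint angles; "joint_vel": joint speeds; "effort": joint torques, N m; "position": TCP position; "eef_rot": TCP orientation; "ft_force": force on the tool from outside, world axes, zero at the start; "wrist_torque": the same for the moment, N m; "gripper_width": finger opening in m.
Only numpy, scipy, OpenCV 4.12 (cv2) and the standard library are available. Lean on these libraries where they do the work, as an engineer would, in place of code of your own. Each camera call takes 0.05 s, during which the arm holds its last target. There are 200 camera calls.

## Working session

There is one attempt and no reset: what is moved stays moved. The work goes in short steps, Python scripts to look and compute and a tool call to move; the robot and the scene stay as the last step left them, time stands still between calls to the robot, and variables do not carry over. Pictures are saved under pics/ and viewed, about 12 in all and at most 16, crops included, and the job is handed in when it is done.

Besides the shell and the picture viewer there is one more tool, called after "Request:" by a JSON object that holds its "method" and its "body", one argument or row to a line. arm_command: Moves the arm, as the interface text tells. Its arguments: {"type":"object","properties":{"series":{"type":"string"},"hand":{"type":"number"}},"required":["series"]}

```bash
mkdir -p pics; cat > h.py <<'E'
import numpy as np, cv2
from plant import ctrl
np.set_printoptions(precision=4,suppress=True)
def shot(name,fn):
    o=ctrl.get_obs(); im,d=ctrl.camera(name); inf=ctrl.camera_info(name)
    if 'pose' in inf: T=np.array(inf['pose'])
    else:
        W=np.eye(4);W[:3,:3]=o['eef_rot'];W[:3,3]=o['position'];T=W@np.array(inf['T_tool_cam'])
    cv2.imwrite('pics/'+fn+'.png',im[:,:,::-1]); np.savez('pics/'+fn+'.npz',im=im,d=d,K=inf['K'],T=T)
    return im,d,np.array(inf['K']),T
def load(fn):
    z=np.load('pics/'+fn+'.npz');return z['im'],z['d'],z['K'],z['T']
def cloud(s):
    im,d,K,T=s;v,u=np.mgrid[:d.shape[0],:d.shape[1]]
    P=np.stack([(u-K[0,2])/K[0,0]*d,(v-K[1,2])/K[1,1]*d,d],-1)@T[:3,:3].T+T[:3,3]
    P[d==0]=np.nan;return P
def pix(s,p):
    im,d,K,T=s;q=T[:3,:3].T@(np.array(p)-T[:3,3]);q=K@q;return q[:2]/q[2]
E
python3 - <<'E'
from h import *
for n in('scene','top','wrist'):
    s=shot(n,n+'0');print(n,s[2].tolist(),s[3].tolist())
a=cv2.imread('pics/scene0.png')
o=ctrl.get_obs();print(o)
E
```

```text
scene [[513.1397376679113, 0.0, 277.34503446693265], [0.0, 513.1397376679113, 210.71277788785036], [0.0, 0.0, 1.0]] [[-0.9771200035732417, -0.16241855821454235, 0.13731973843747927, 0.45574198480336314], [-0.21261075057257425, 0.7633809368944318, -0.6099559114617602, 0.6013760484055061], [-0.005759110868445093, -0.625195775044657, -0.7804467153549408, 1.0246180581181745], [0.0, 0.0, 0.0, 1.0]]
top [[513.734136631059, 0.0, 282.7499434402603], [0.0, 513.734136631059, 211.62476008642184], [0.0, 0.0, 1.0]] [[-0.006975746747625491, -0.9885997375715685, 0.15040577725186915, 0.4413089770241477], [-0.999975663635749, 0.006880546757684419, -0.001153348411780529, -0.11151937284196839], [0.00010532595420744785, -0.15041016238852092, -0.9886236755999231, 1.260260238755121], [0.0, 0.0, 0.0, 1.0]]
wrist [[344.2617462034162, 0.0, 281.27173015202055], [0.0, 344.2617462034162, 208.65010780713976], [0.0, 0.0, 1.0]] [[0.39245580558028664, 0.8826123077225158, 0.2587932667653135, 0.1521389099630424], [0.9197707065984343, -0.3764364527193742, -0.11098398239147314, 0.5601884182116427], [-0.0005366094899797445, 0.28158677405160354, -0.9595356172281806, 0.3843177758865283], [0.0, 0.0, 0.0, 1.0]]
{'time_s': 0.15, 'joint_positions': array([ 1.146 ,  0.3201,  1.5654, -0.    ,  1.2574, -0.02  ]), 'joint_vel': array([-0.0004, -0.0021, -0.0044,  0.0003,  0.0011, -0.001 ]), 'effort': array([  0.0001, -41.2772, -23.2156,   0.0726,   0.0434,  -0.0001]), 'position': array([0.2264, 0.5284, 0.4041]), 'eef_rot': array([[-0.9192,  0.3938, -0.0005],
       [ 0.3938,  0.9192, -0.0012],
       [ 0.    , -0.0013, -1.    ]]), 'ft_force': array([ 0.2856, -0.5067, -0.1399]), 'wrist_torque': array([ 0.0286, -0.0515,  0.0035]), 'gripper_width': 0.09128918851800835}
```

View pics/top0.png

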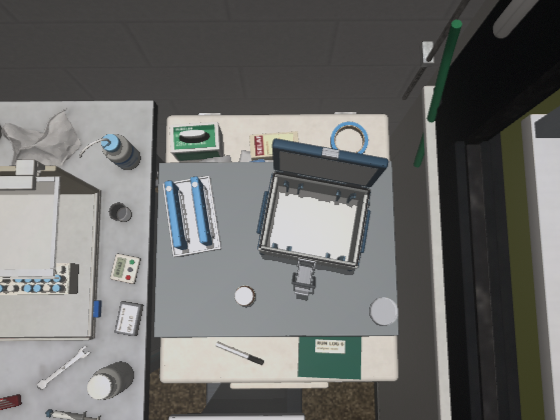

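View pics/scene0.png

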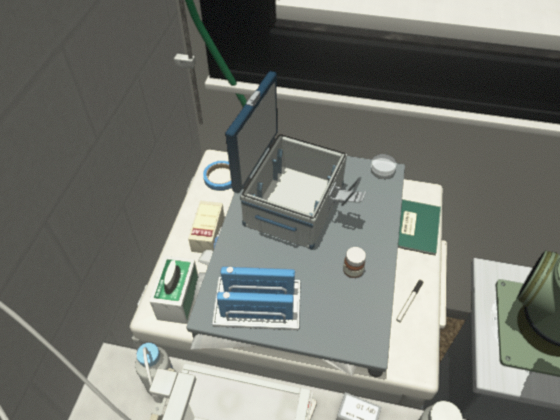

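The top view shows the box (rim about x 262–370, y 175–268), the stand with two plates at (190,215), one jar at (244,296) and the latch at (304,280). The scene view agrees, and I see only one jar. Next I measure from the point cloud.

```bash
cat > m.py <<'E'
from h import *
for n in('top0','scene0'):
    s=load(n);P=cloud(s);im=s[0].astype(int);x,y,z=P[...,0],P[...,1],P[...,2]
    print(n,'riser z',np.nanmedian(z[(abs(x-.3)<.1)&(abs(y)<.1)]))
    # plates: blue tops
    blue=(im[...,2]>im[...,0]+50)&(z>.135)&(z<.155)&(y>.0)
    nn,l,st,c=cv2.connectedComponentsWithStats(blue.astype(np.uint8))
    for i in range(1,nn):
        if st[i,4]<60: continue
        m=l==i;q=P[m][:,:2].astype(np.float32);print('plate',cv2.minAreaRect(q),np.median(z[m]),m.sum())
    rim=(z>.160)&(z<.178)&(x>.3)&(x<.75)&(y<0.02)&(y>-.35)
    nn,l,st,c=cv2.connectedComponentsWithStats(rim.astype(np.uint8))
    i=1+np.argmax(st[1:,4]);q=P[l==i][:,:2].astype(np.float32);r=cv2.minAreaRect(q);print('rim',r,cv2.boxPoints(r).tolist(),np.median(z[l==i]))
    jar=(z>.1)&(z<.13)&(x<.4)&(y>-.1)&(y<.15)&(x>.1)
    nn,l,st,c=cv2.connectedComponentsWithStats(jar.astype(np.uint8))
    for i in range(1,nn):
        if st[i,4]>40: q=P[l==i];print('jar',cv2.minEnclosingCircle(q[:,:2].astype(np.float32)),np.median(q[:,2]),st[i,4])
im=cv2.imread('pics/top0.png');cv2.imwrite('pics/c1.png',cv2.resize(im[135:305,150:390],None,fx=3.3,fy=3.3,interpolation=cv2.INTER_CUBIC))
E
python3 m.py
```

```text
top0 riser z 0.002134202704343169
plate ((0.6082649827003479, 0.07141891121864319), (0.12706933915615082, 0.016828665509819984), 9.626163482666016) 0.14493847187405884 422
plate ((0.599398672580719, 0.12855017185211182), (0.12749086320400238, 0.01677629165351391), 9.277612686157227) 0.14453897858006992 423
rim ((0.5916475057601929, -0.18006426095962524), (0.21883682906627655, 0.18138977885246277), 78.80652618408203) [[0.4814372658729553, -0.269795298576355], [0.6593765616416931, -0.3050071597099304], [0.7018577456474304, -0.09033322334289551], [0.5239184498786926, -0.05512136220932007]] 0.17005642204076732
scene0 riser z 0.0018719827230143649
plate ((0.6173037886619568, 0.07337690889835358), (0.14833858609199524, 0.019641395658254623), 10.063203811645508) 0.14428525193650144 561
plate ((0.608940064907074, 0.13022097945213318), (0.14618994295597076, 0.020101234316825867), 9.651193618774414) 0.14459683465510853 625
rim ((0.5897144079208374, -0.17993158102035522), (0.21921157836914062, 0.18259041011333466), 79.15107727050781) [[0.47942090034484863, -0.27039480209350586], [0.6587479114532471, -0.30476194620132446], [0.7000079154968262, -0.08946835994720459], [0.5206809043884277, -0.055101215839385986]] 0.16933654409892263
```

View pics/c1.png

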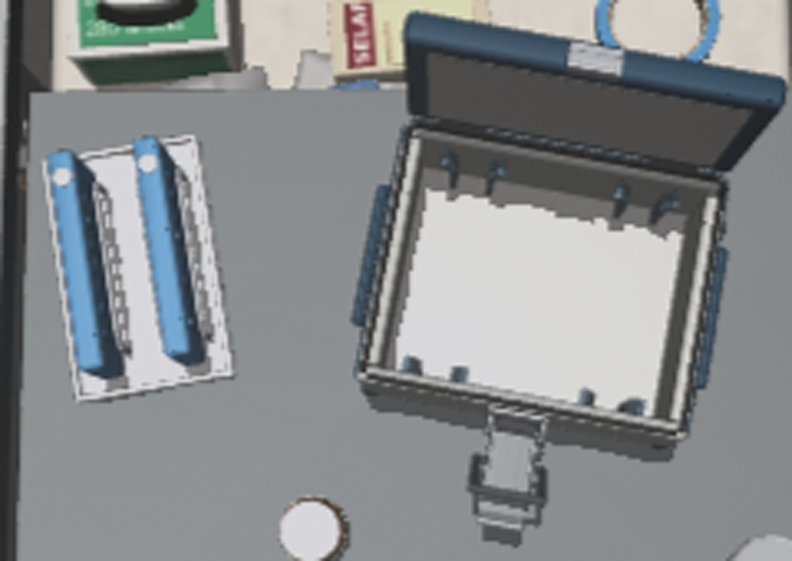

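Request:
{"method": "arm_command", "body": {
  "series": "3 -5 2 0 0 8;7.5 -9 4 0 0 16;12 -14 4.6 0 0 25;16 -19 4.6 0 0 33;20 -24 4.6 0 0 33;24 -29 4.6 0 0 33;28 -34 4.6 0 0 33;32 -38.5 4.6 0 0 33",
  "hand": 0.45
}}

```text
time_s: 1.15
position: [0.5409, 0.149, 0.4507]
eef_rot: [[-0.985, -0.17, -0.0], [-0.17, 0.985, 0.0], [0.0, 0.0, -1.0]]
ft_force: [-0.4, 0.7, -0.6]
gripper_width: 0.0503
```

Request:
{"method": "arm_command", "body": {
  "series": "2 -2.5 0 0 0 0;3.4 -4.3 0 0 0 0;3.4 -4.3 0 0 0 0;3.4 -4.3 0 0 0 0"
}}

```text
time_s: 1.65
position: [0.5734, 0.1088, 0.4507]
eef_rot: [[-0.985, -0.171, -0.001], [-0.171, 0.985, 0.001], [0.001, 0.001, -1.0]]
ft_force: [-1.4, 1.0, -1.0]
gripper_width: 0.0503
```

```bash
python3 - <<'E'
from h import *
s=shot('wrist','w1');P=cloud(s);im=s[0].astype(int);z=P[...,2]
blue=(im[...,2]>im[...,0]+40)&(z>.135)&(z<.155)
m8=((z>.138)&(z<.152)&(P[...,1]<.2)&(P[...,1]>.0)&(P[...,0]>.5)&(P[...,0]<.72)).astype(np.uint8)
nn,l,st,c=cv2.connectedComponentsWithStats(m8)
for i in range(1,nn):
    if st[i,4]>200: print(cv2.minAreaRect(P[l==i][:,:2].astype(np.float32)),np.median(z[l==i]),st[i,4])
o=ctrl.get_obs();print(o['position'],o['eef_rot'],o['joint_positions'],o['time_s'],o['gripper_width'])
E
```

```text
((0.6050201654434204, 0.07207150012254715), (0.12734892964363098, 0.018299348652362823), 9.599203109741211) 0.14476008265143683 2150
((0.5957502126693726, 0.12926360964775085), (0.12635213136672974, 0.018054742366075516), 9.596099853515625) 0.1449184127928034 2694
[0.5733 0.109  0.4509] [[-0.9851 -0.1718 -0.0005]
 [-0.1718  0.9851  0.0006]
 [ 0.0004  0.0006 -1.    ]] [ 0.1679  0.3092  1.4636  0.0006  1.3693 -1.5756] 1.7 0.050144746802706176
```

View pics/w1.png

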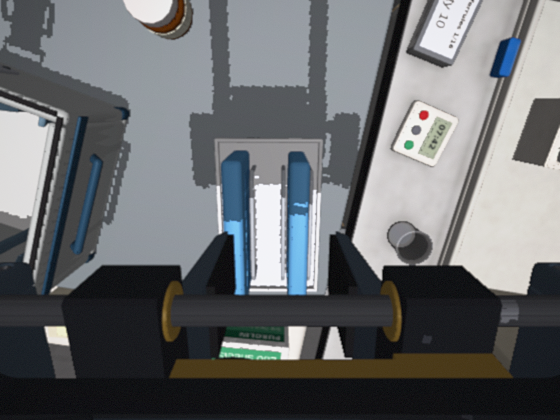

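The wrist view shows both plates standing between hoops (tops around x 235 and 300, y 155–295), with the jar at the top (160,12). I'll grasp the right plate first.

Request:
{"method": "arm_command", "body": {
  "series": "4.3 -3.5 0 0 0 0;4.3 -3.5 -4 0 0 0;4.3 -3.5 -9 0 0 0;4.3 -3.5 -9 0 0 0;4.3 -3.5 -9 0 0 0"
}}

```text
time_s: 2.33
position: [0.6173, 0.0737, 0.3629]
eef_rot: [[-0.985, -0.171, 0.003], [-0.171, 0.985, 0.0], [-0.003, -0.0, -1.0]]
ft_force: [0.7, -0.2, 0.7]
gripper_width: 0.0502
```

Request:
{"method": "arm_command", "body": {
  "series": "-0.1 0 -3.5 0 0 0;-0.1 0 -6.1 0 0 0;-0.1 0 -6.1 0 0 0;-0.1 0 -6.1 0 0 0"
}}

```text
time_s: 2.82
position: [0.6169, 0.0732, 0.3025]
eef_rot: [[-0.985, -0.171, 0.005], [-0.171, 0.985, 0.001], [-0.005, -0.0, -1.0]]
ft_force: [0.6, 0.5, -0.5]
gripper_width: 0.0499
```

Request:
{"method": "arm_command", "body": {
  "series": "0 0 0 0 0 0;0 0 0 0 0 0;0 0 0 0 0 0;0 0 0 0 0 0;0 0 0 0 0 0",
  "hand": 1
}}

```text
time_s: 3.45
position: [0.6161, 0.0728, 0.3]
eef_rot: [[-0.985, -0.17, 0.0], [-0.17, 0.985, 0.0], [-0.0, 0.0, -1.0]]
ft_force: [0.3, -0.9, 1.4]
gripper_width: 0.0179
```

Request:
{"method": "arm_command", "body": {
  "series": "0 0 2 0 0 0;0 0 6 0 0 0;0 0 10 0 0 0;0 0 14.5 0 0 0;0 -3 14.5 0 0 -5;-1 -7 14.5 0 0 -10;-2 -12 14.5 0 0 -15;-2.6 -17 14.5 0 0 -20.8"
}}

```text
time_s: 4.45
position: [0.5894, -0.0984, 0.4441]
eef_rot: [[-0.981, 0.193, -0.001], [0.193, 0.981, 0.0], [0.001, 0.0, -1.0]]
ft_force: [1.0, -0.3, -1.7]
gripper_width: 0.0175
```

Request:
{"method": "arm_command", "body": {
  "series": "-0.5 -5 0 0 0 0;-0.9 -9 0 0 0 0;-1.1 -14 0 0 0 0;-1.1 -14 0 0 0 0;-1.1 -14 0 0 0 0;-1.1 -14 0 0 0 0"
}}

```text
time_s: 5.2
position: [0.5792, -0.236, 0.4446]
eef_rot: [[-0.982, 0.189, -0.0], [0.189, 0.982, 0.001], [0.001, 0.001, -1.0]]
ft_force: [-0.7, 0.6, -0.9]
gripper_width: 0.0178
```

```bash
python3 - <<'E'
from h import *
for n in('wrist','top','scene'): shot(n,n+'2')
o=ctrl.get_obs();print(o['position'],o['eef_rot'],o['joint_positions'],o['time_s'],o['gripper_width'])
a=cv2.imread('pics/wrist2.png')[:,:420]; b=cv2.imread('pics/scene2.png')[50:260,180:420]
b=cv2.resize(b,None,fx=1.58,fy=1.58)
h=420;b=cv2.copyMakeBorder(b,0,h-b.shape[0],0,0,cv2.BORDER_CONSTANT);cv2.imwrite('pics/c2.png',np.hstack([a,b]))
E
```

```text
[ 0.5792 -0.2361  0.4449] [[-0.9819  0.1893  0.0001]
 [ 0.1893  0.9819  0.0002]
 [-0.      0.0002 -1.    ]] [-0.4055  0.3805  1.3718  0.0002  1.3893 -1.7859] 5.35 0.017756254157357956
```

View pics/c2.png

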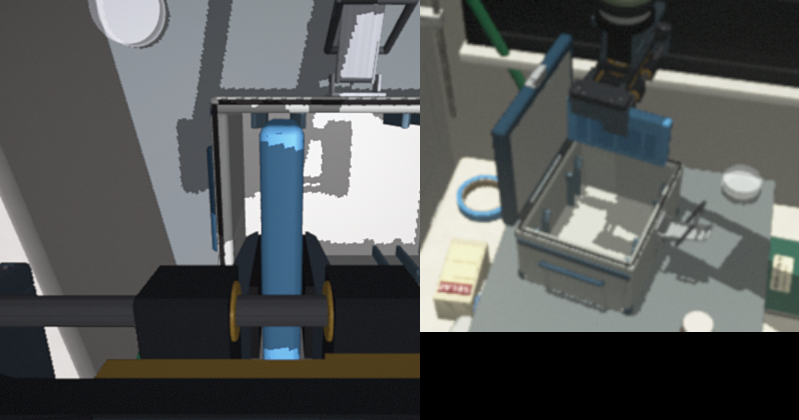

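The plate hangs above the right slot: in the wrist half its front end is at (282,130) and the front ribs are near (262,118) and (298,118). I'll check the fit numerically in box axes.

```bash
python3 - <<'E'
from h import *
s=load('wrist2');P=cloud(s);im=s[0].astype(int)
a=np.radians(-11.0);R=np.array([[np.cos(a),-np.sin(a)],[np.sin(a),np.cos(a)]]);c=np.array([.5907,-.180])
B=np.dstack([(P[...,:2]-c)@R,P[...,2]-.06]);x,y,z=B[...,0],B[...,1],B[...,2]
blue=(im[...,2]>im[...,0]+40)
# held plate top
m=(blue|(im[...,2]>150))&(z>.18)&(z<.235)&(abs(y+.059)<.03)&(x<0)
for lo,hi in((-.085,-.074),(-.074,-.065),(-.065,-.05),(-.05,-.04)):
    k=m&(x>lo)&(x<hi); print('plate x',lo,k.sum(),y[k].min() if k.any() else 0,y[k].max() if k.any() else 0,np.median(z[k]) if k.any() else 0)
print('plate xmin',np.percentile(x[m],[0,1,3,10]))
# rim front
k=(z>.105)&(z<.114)&(x<-.06)&(y>-.1)&(y<.1);print('rim x',np.percentile(x[k],[1,99]),z[k].mean(),k.sum())
k=(z>.105)&(z<.114)&(y<-.08)&(x>-.06);print('rim right y',np.percentile(y[k],[1,99]),k.sum())
# ribs
k=(z>.04)&(z<.085)&(x<-.05)&(x>-.08)&(y>-.09)&(y<.09)
print('ribs n',k.sum())
v,u=np.nonzero(k)
h,e=np.histogram(y[k],np.arange(-.09,.0901,.003));print([(round(float(b),3),int(n)) for b,n in zip(e,h) if n])
# top-view box outline & ribs
for n in('top0','scene0'):
    s=load(n);P=cloud(s);B=np.dstack([(P[...,:2]-c)@R,P[...,2]-.06]);x,y,z=B[...,0],B[...,1],B[...,2]
    k=(z>.04)&(z<.085)&(abs(x)<.078)&(abs(x)>.055)&(abs(y)<.088)
    for sg in(-1,1):
        kk=k&(sg*x>0);h,e=np.histogram(y[kk],np.arange(-.09,.0901,.003));print(n,sg,[(round(float(b),3),int(q)) for b,q in zip(e,h) if q])
    k=(z>.106)&(z<.114)&(abs(x)<.1)&(abs(y)<.12);print(n,'rim',np.percentile(x[k],[1,99]),np.percentile(y[k],[1,99]))
    k=k&(abs(x)<.06);kk=k&(y>0);k2=k&(y<0);print(np.polyfit(x[kk],y[kk],1),np.polyfit(x[k2],y[k2],1))
E
```

```text
plate x -0.085 243 -0.0643854577226803 -0.04961217629576535 0.22556743173213428
plate x -0.074 1035 -0.06532253202662852 -0.048193417830069606 0.2295176220542075
plate x -0.065 1577 -0.06535539670203507 -0.04783405321863968 0.22965712974613484
plate x -0.05 969 -0.06568319894899725 -0.04764212841142996 0.22966042734155284
plate xmin [-0.0755 -0.0753 -0.0743 -0.0699]
rim x [-0.1324 -0.0619] 0.11029001669466704 5258
rim right y [-0.1078 -0.0949] 2153
ribs n 715
[(-0.078, 1), (-0.075, 45), (-0.072, 58), (-0.051, 6), (-0.048, 30), (-0.045, 17), (0.042, 149), (0.045, 12), (0.048, 1), (0.066, 11), (0.069, 307), (0.072, 76), (0.075, 2)]
top0 -1 [(-0.075, 4), (-0.072, 11), (-0.048, 5), (-0.045, 2), (0.042, 2), (0.045, 5), (0.048, 1), (0.069, 5), (0.072, 6)]
top0 1 [(-0.09, 2), (-0.087, 4), (-0.078, 2), (-0.075, 6), (-0.072, 20), (-0.069, 6), (-0.066, 3), (-0.063, 5), (-0.06, 4), (-0.057, 5), (-0.054, 2), (-0.051, 2), (-0.048, 10), (-0.045, 6), (-0.042, 1), (-0.039, 5), (-0.036, 4), (-0.033, 1), (-0.03, 5), (-0.027, 4), (-0.024, 3), (-0.021, 4), (-0.018, 5), (-0.015, 4), (-0.012, 3), (-0.009,
[... 558 characters left out ...]
, (0.045, 5), (0.048, 2)]
scene0 1 [(-0.09, 1), (-0.081, 1), (-0.078, 6), (-0.075, 32), (-0.072, 28), (-0.069, 9), (-0.066, 2), (-0.063, 4), (-0.057, 3), (-0.051, 6), (-0.048, 29), (-0.045, 29), (-0.042, 10), (-0.039, 8), (-0.036, 4), (-0.033, 11), (-0.03, 4), (-0.027, 9), (-0.024, 6), (-0.021, 9), (-0.018, 7), (-0.015, 8), (-0.012, 4), (-0.009, 9), (-0.006, 4), (-0.003, 9), (0.0, 7), (0.003, 10), (0.006, 8), (0.009, 5), (0.012, 8), (0.015, 3), (0.018, 4), (0.021, 1), (0.024, 3), (0.027, 1), (0.039, 6), (0.042, 12), (0.045, 41), (0.048, 17), (0.051, 6), (0.054, 3), (0.057, 5), (0.063, 3), (0.066, 2), (0.075, 1)]
scene0 rim [-0.0885  0.0859] [-0.1074  0.1079]
[0.0059 0.1023] [ 0.0093 -0.101 ]
```

Request:
{"method": "arm_command", "body": {
  "series": "0 -0.25 0 0 0 0;0 -0.25 -2 0 0 0;0 -0.25 -4 0 0 0;0 -0.25 -5.5 0 0 0;0 -0.25 -6.5 0 0 0;0 -0.25 -7 0 0 0;0 -0.25 -7 0 0 0"
}}

```text
time_s: 6.22
position: [0.579, -0.2396, 0.3747]
eef_rot: [[-0.982, 0.191, -0.001], [0.191, 0.982, 0.0], [0.001, 0.0, -1.0]]
ft_force: [-0.7, 0.0, -2.1]
gripper_width: 0.0177
```

Request:
{"method": "arm_command", "body": {
  "series": "0 0.05 -1 0 0 0;0 0.05 -2 0 0 0;0 0.05 -3 0 0 0;0 0.05 -4 0 0 0;0 0.05 -5 0 0 0;0 0.05 -5.5 0 0 0;0 0.05 -5.5 0 0 0"
}}

```text
time_s: 7.1
position: [0.5791, -0.2391, 0.319]
eef_rot: [[-0.982, 0.191, -0.001], [0.191, 0.982, 0.001], [0.001, 0.0, -1.0]]
ft_force: [-1.7, -0.4, -3.5]
gripper_width: 0.0182
```

Request:
{"method": "arm_command", "body": {
  "series": "0 0 -0.4 0 0 0;0 0 -0.8 0 0 0;0 0 -1.2 0 0 0;0 0 -1.3 0 0 0;0 0 -1.3 0 0 0"
}}

```text
time_s: 7.72
position: [0.579, -0.2391, 0.307]
eef_rot: [[-0.982, 0.191, -0.0], [0.191, 0.982, 0.0], [0.0, 0.0, -1.0]]
ft_force: [-4.4, 1.2, 1.9]
gripper_width: 0.0182
```

Request:
{"method": "arm_command", "body": {
  "series": "0 0 -0.1 0 0 0;0 0 -0.2 0 0 0;0 0 -0.2 0 0 0"
}}

```text
time_s: 8.1
position: [0.5788, -0.239, 0.307]
eef_rot: [[-0.982, 0.191, 0.001], [0.191, 0.982, -0.0], [-0.001, -0.0, -1.0]]
ft_force: [-6.9, 1.7, 11.0]
gripper_width: 0.0182
```

Request:
{"method": "arm_command", "body": {
  "series": "0 0 0.1 0 0 0;0 0 0.1 0 0 0;0 0 0.1 0 0 0;0 0 5 0 0 0;0 0 10 0 0 0;0 0 13 0 0 0",
  "hand": 0.67
}}

```text
time_s: 8.85
position: [0.5794, -0.2392, 0.4374]
eef_rot: [[-0.982, 0.191, 0.004], [0.191, 0.982, -0.001], [-0.004, -0.001, -1.0]]
ft_force: [0.7, -0.6, -0.0]
gripper_width: 0.0302
```

```bash
cat > bx.py <<'E'
from h import *
a=np.radians(-11.0);R=np.array([[np.cos(a),-np.sin(a)],[np.sin(a),np.cos(a)]]);c=np.array([.5910,-.180])
def box(s):
    P=cloud(s);return np.dstack([(P[...,:2]-c)@R,P[...,2]-.06])
def tcp():
    p=ctrl.get_obs()['position'];return np.r_[(p[:2]-c)@R,p[2]-.06]
E
python3 - <<'E'
from bx import *
print(tcp())
for n in('top','wrist'):
    s=shot(n,n+'3');B=box(s);x,y,z=B[...,0],B[...,1],B[...,2];im=s[0].astype(int)
    k=(abs(y+.059)<.006)&(abs(x)<.07)&(z>.06)&(z<.15);print(n,k.sum(),np.percentile(z[k],[5,25,50,75,95]))
    k=(abs(y+.059)<.02)&(x<-.05)&(x>-.075)&(z>.085)&(z<.1);print(np.percentile(y[k],[1,99]),np.median(z[k])) if k.any() else 0
E
```

```text
[-0.0001 -0.0604  0.3774]
top 161 [0.0891 0.0909 0.0923 0.0935 0.0951]
[-0.078  -0.0399] 0.09119467595413328
wrist 2459 [0.0911 0.0917 0.0923 0.0927 0.0935]
[-0.0782 -0.0396] 0.09156237624089075
```

The first plate is seated, with its top at 92 mm against 92 expected. On to the second plate.

Request:
{"method": "arm_command", "body": {
  "series": "0.5 4 1 0 0 5;1 9 1 0 0 10;1.4 14.5 1 0 0 15;1.8 20 1 0 0 20.7;2.2 26 0 0 0 20.7;2.6 32 0 0 0 20.7;2.9 37 0 0 0 20.7;2.9 37 0 0 0 20.7",
  "hand": 0.45
}}

```text
time_s: 9.95
position: [0.608, 0.1342, 0.4325]
eef_rot: [[-0.985, -0.173, -0.003], [-0.173, 0.985, 0.0], [0.003, 0.001, -1.0]]
ft_force: [0.2, -1.0, 0.2]
gripper_width: 0.0499
```

Request:
{"method": "arm_command", "body": {
  "series": "0 0 0 0 0 0;0 0 -4 0 0 0;0 0 -7.5 0 0 0;0 0 -7.5 0 0 0;0 0 -7.5 0 0 0"
}}

```text
time_s: 10.58
position: [0.6086, 0.1299, 0.361]
eef_rot: [[-0.986, -0.167, 0.002], [-0.167, 0.986, 0.0], [-0.002, -0.0, -1.0]]
ft_force: [0.2, 0.5, 0.0]
gripper_width: 0.0498
```

```bash
python3 - <<'E'
from h import *
s=shot('wrist','w4');P=cloud(s);x,y,z=P[...,0],P[...,1],P[...,2]
print(ctrl.get_obs()['position'])
for lo in(.53,.535,.54,.55):
    k=(z>.138)&(z<.15)&(x>lo)&(x<lo+.01)&(y>.08)&(y<.17);print(lo,k.sum(),np.percentile(y[k],[1,99]) if k.any() else 0)
k=(z>.138)&(z<.15)&(x>.5)&(y>.1)&(y<.15)&(x<.7);print(np.percentile(x[k],[0,1,99]))
E
```

```text
[0.6086 0.1301 0.3616]
0.53 363 [0.1109 0.1282]
0.535 588 [0.111  0.1289]
0.54 582 [0.1113 0.1295]
0.55 554 [0.1129 0.131 ]
[0.5329 0.5347 0.6775]
```

Request:
{"method": "arm_command", "body": {
  "series": "0 0.1 -3 0 0 0;0 0.1 -6 0 0 0;0 0.1 -6 0 0 0;0 0.1 -6 0 0 0"
}}

```text
time_s: 11.12
position: [0.6088, 0.1318, 0.3019]
eef_rot: [[-0.986, -0.168, 0.003], [-0.168, 0.986, 0.001], [-0.004, 0.0, -1.0]]
ft_force: [0.1, 0.7, -0.0]
gripper_width: 0.0503
```

Request:
{"method": "arm_command", "body": {
  "series": "0 0 0 0 0 0;0 0 0 0 0 0;0 0 0 0 0 0;0 0 0 0 0 0;0 0 0 0 0 0",
  "hand": 1
}}

```text
time_s: 11.75
position: [0.6081, 0.1318, 0.3001]
eef_rot: [[-0.986, -0.169, 0.0], [-0.169, 0.986, 0.0], [-0.0, -0.0, -1.0]]
ft_force: [-0.4, -0.8, 2.5]
gripper_width: 0.0176
```

Request:
{"method": "arm_command", "body": {
  "series": "0 0 2 0 0 0;0 0 6 0 0 0;0 0 10 0 0 0;0 0 14.5 0 0 0;0 -3 14.5 0 0 -5;-0.2 -7 14.5 0 0 -10;-0.4 -12 14.5 0 0 -15;-0.6 -17 14.5 0 0 -20.7"
}}

```text
time_s: 12.75
position: [0.6018, -0.0394, 0.444]
eef_rot: [[-0.981, 0.193, -0.001], [0.193, 0.981, 0.0], [0.001, 0.0, -1.0]]
ft_force: [1.4, 0.9, -1.5]
gripper_width: 0.0176
```

Request:
{"method": "arm_command", "body": {
  "series": "0 -4 0 0 0 0;0 -8.2 0 0 0 0;0 -8.2 0 0 0 0;0 -8.2 0 0 0 0;0 -8.2 0 0 0 0"
}}

```text
time_s: 13.38
position: [0.6021, -0.119, 0.4446]
eef_rot: [[-0.982, 0.189, -0.001], [0.189, 0.982, 0.001], [0.001, 0.001, -1.0]]
ft_force: [0.4, 0.3, -2.0]
gripper_width: 0.0178
```

```bash
python3 - <<'E'
from bx import *
print(tcp(),ctrl.get_obs()['position'],ctrl.get_obs()['eef_rot'])
s=shot('wrist','w5');B=box(s);x,y,z=B[...,0],B[...,1],B[...,2];im=s[0].astype(int)
m=(im[...,2]>im[...,0]+30)&(z>.2)&(z<.24)&(abs(y-.059)<.03)&(x<-.03)
print('xmin',np.percentile(x[m],[0,1,3]))
for lo in(-.07,-.06,-.05,-.04):
    k=m&(x>lo)&(x<lo+.01);print(k.sum(),np.percentile(y[k],[1,99]),y[k].mean())
k=(z>.04)&(z<.085)&(x<-.05)&(x>-.08)&(y>.02)&(y<.09)
h,e=np.histogram(y[k],np.arange(.02,.0901,.0015));print([(round(float(b),4),int(n)) for b,n in zip(e,h) if n])
E
```

```text
[-0.0007  0.062   0.3846] [ 0.6021 -0.119   0.4446] [[-0.9819  0.1893 -0.0005]
 [ 0.1893  0.9819  0.0006]
 [ 0.0006  0.0005 -1.    ]]
xmin [-0.0768 -0.0766 -0.0758]
1117 [0.0538 0.0706] 0.06228385654942136
1044 [0.054  0.0707] 0.06231322785892219
976 [0.054  0.0705] 0.062250577745063276
901 [0.0542 0.0707] 0.062469565958085976
[(0.0425, 2), (0.044, 31), (0.0455, 31), (0.047, 31), (0.068, 3), (0.0695, 7), (0.071, 9), (0.0725, 11), (0.074, 2)]
```

Request:
{"method": "arm_command", "body": {
  "series": "0.05 -0.36 0 0 0 0;0.05 -0.36 -2 0 0 0;0.05 -0.36 -4 0 0 0;0.05 -0.36 -5.5 0 0 0;0.05 -0.36 -6.5 0 0 0;0.05 -0.36 -7 0 0 0;0.05 -0.36 -7 0 0 0"
}}

```text
time_s: 14.3
position: [0.6026, -0.1238, 0.3748]
eef_rot: [[-0.982, 0.191, 0.0], [0.191, 0.982, 0.0], [-0.0, 0.0, -1.0]]
ft_force: [1.1, 0.1, -2.0]
gripper_width: 0.018
```

Request:
{"method": "arm_command", "body": {
  "series": "0 0.08 -1 0 0 0;0 0.08 -2 0 0 0;0 0.08 -3 0 0 0;0 0.08 -4 0 0 0;0 0.08 -5 0 0 0;0 0.08 -5.5 0 0 0;0 0.08 -5.5 0 0 0"
}}

```text
time_s: 15.18
position: [0.6025, -0.1229, 0.3193]
eef_rot: [[-0.982, 0.191, -0.001], [0.191, 0.982, 0.0], [0.001, 0.0, -1.0]]
ft_force: [0.9, -0.6, -1.9]
gripper_width: 0.0178
```

Request:
{"method": "arm_command", "body": {
  "series": "0 0 -0.4 0 0 0;0 0 -0.8 0 0 0;0 0 -1.2 0 0 0;0 0 -1.4 0 0 0;0 0 -1.4 0 0 0"
}}

```text
time_s: 15.8
position: [0.6026, -0.1229, 0.3071]
eef_rot: [[-0.982, 0.191, 0.001], [0.191, 0.982, -0.0], [-0.001, 0.0, -1.0]]
ft_force: [-1.3, 1.3, 5.6]
gripper_width: 0.018
```

Request:
{"method": "arm_command", "body": {
  "series": "0 0 0 0 0 0;0 0 0 0 0 0;0 0 0.1 0 0 0;0 0 5 0 0 0;0 0 10 0 0 0;0 0 14 0 0 0;-4 2 14 0 0 0",
  "hand": 0.67
}}

```text
time_s: 16.68
position: [0.5642, -0.1036, 0.4492]
eef_rot: [[-0.981, 0.192, 0.009], [0.192, 0.981, -0.002], [-0.009, -0.0, -1.0]]
ft_force: [-1.3, 0.8, -0.6]
gripper_width: 0.0301
```

Request:
{"method": "arm_command", "body": {
  "series": "-4 2 0 0 0 0;-8 4 0 0 0 0;-11 6 0 0 0 0;-11 6 0 0 0 0",
  "hand": 0
}}

```text
time_s: 17.18
position: [0.4507, -0.0421, 0.4463]
eef_rot: [[-0.982, 0.189, 0.0], [0.189, 0.982, 0.0], [-0.0, 0.0, -1.0]]
ft_force: [0.2, 0.3, 0.9]
gripper_width: 0.0672
```

```bash
python3 - <<'E'
from bx import *
o=ctrl.get_obs();print(o['position'],o['eef_rot'],o['time_s'])
for n in('top','wrist','scene'):
    s=shot(n,n+'6');B=box(s);x,y,z=B[...,0],B[...,1],B[...,2];P=cloud(s)
    for sg in(-1,1):
        k=(abs(y-sg*.059)<.006)&(abs(x)<.07)&(z>.06)&(z<.15);print(n,sg,k.sum(),np.percentile(z[k],[5,50,95]) if k.any() else 0)
    X,Y,Z=P[...,0],P[...,1],P[...,2]
    m=((Z>.112)&(Z<.126)&(X>.15)&(X<.75)&(Y<.3)&(Y>-.4)&((abs(x)>.1)|(abs(y)>.115))).astype(np.uint8)
    nn,l,st,ce=cv2.connectedComponentsWithStats(m)
    for i in range(1,nn):
        if st[i,4]>60:
            q=P[l==i];print('  blob',cv2.minEnclosingCircle(q[:,:2].astype(np.float32)),np.median(q[:,2]),st[i,4])
a=cv2.resize(cv2.imread('pics/top6.png')[130:350,150:405],None,fx=1.55,fy=1.55);b=cv2.resize(cv2.imread('pics/wrist6.png'),None,fx=.7,fy=.7)
H=max(a.shape[0],b.shape[0]);f=lambda q:cv2.copyMakeBorder(q,0,H-q.shape[0],0,0,0)
cv2.imwrite('pics/c6.png',np.hstack([f(a),f(b)]))
E
```

```text
[ 0.4507 -0.0421  0.4463] [[-0.9819  0.1893  0.0005]
 [ 0.1893  0.9819  0.0002]
 [-0.0004  0.0003 -1.    ]] 17.175
top -1 353 [0.0884 0.0922 0.0957]
top 1 349 [0.0886 0.0921 0.0955]
wrist -1 0 0
wrist 1 407 [0.091  0.0921 0.093 ]
  blob ((0.4267970025539398, -0.024116987362504005), 0.020461518317461014) 0.12015574198333584 1583
scene -1 342 [0.0671 0.0905 0.0944]
scene 1 328 [0.0747 0.0911 0.0945]
  blob ((0.42934685945510864, -0.02504558302462101), 0.021642738953232765) 0.11943529546769105 277
```

View pics/c6.png

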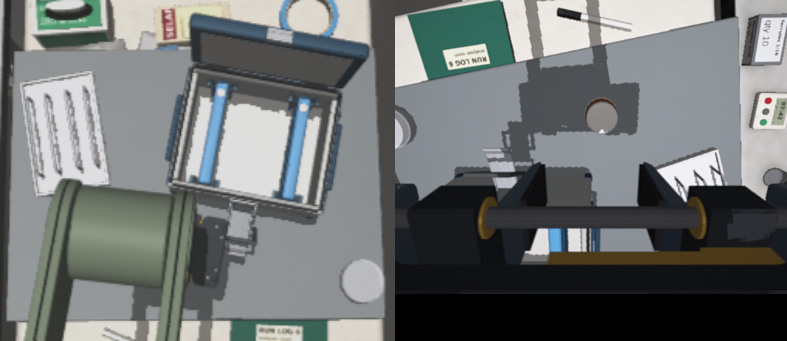

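Both plates read home (92 mm). There is a single jar, at (0.4275, −0.024), wrist picture (600,115). I'll grasp it with the jaws turned 60° so the body stays clear of the latch loop.

Request:
{"method": "arm_command", "body": {
  "series": "-0.8 0.6 0 0 0 -10;-1.6 1.2 0 0 0 -20;-2.3 1.8 0 0 0 -30;-2.3 1.8 0 0 0 -40;-2.3 1.8 0 0 0 -50;-2.3 1.8 0 0 0 -60;-2.3 1.8 -4 0 0 -60;-2.3 1.8 -6 0 0 -60",
  "hand": 0
}}

```text
time_s: 18.32
position: [0.4302, -0.0254, 0.3839]
eef_rot: [[-0.325, 0.946, -0.002], [0.946, 0.325, 0.0], [0.001, -0.002, -1.0]]
ft_force: [-0.2, 0.2, 0.4]
gripper_width: 0.0911
```

```bash
python3 - <<'E'
from bx import *
o=ctrl.get_obs();print(o['position'],o['gripper_width'])
for n in('wrist','scene'):
    s=shot(n,n+'7');P=cloud(s);X,Y,Z=P[...,0],P[...,1],P[...,2]
    m=((Z>.112)&(Z<.126)&(X>.3)&(X<.48)&(Y<.1)&(Y>-.08)).astype(np.uint8)
    nn,l,st,ce=cv2.connectedComponentsWithStats(m)
    for i in range(1,nn):
        if st[i,4]>60: q=P[l==i];print('blob',cv2.minEnclosingCircle(q[:,:2].astype(np.float32)),np.median(q[:,2]),st[i,4])
E
```

```text
[ 0.4302 -0.0254  0.3839] 0.09113803013015016
blob ((0.42737525701522827, -0.023921603336930275), 0.020510779693722725) 0.12009995546264586 2256
blob ((0.42741167545318604, -0.0243887547403574), 0.021095050498843193) 0.11968944480790861 270
```

Request:
{"method": "arm_command", "body": {
  "series": "-0.3 0.15 -3 0 0 0;-0.3 0.15 -7 0 0 0;-0.3 0.15 -10 0 0 0;-0.3 0.15 -10.6 0 0 0;-0.3 0.15 -10.6 0 0 0"
}}

```text
time_s: 19.05
position: [0.4275, -0.0236, 0.2805]
eef_rot: [[-0.325, 0.946, 0.001], [0.946, 0.325, -0.0], [-0.001, 0.001, -1.0]]
ft_force: [0.3, -1.3, 0.7]
gripper_width: 0.0913
```

Request:
{"method": "arm_command", "body": {
  "series": "0 0 0 0 0 0;0 0 0 0 0 0;0 0 0 0 0 0;0 0 0 0 0 0;0 0 0 0 0 0",
  "hand": 1
}}

```text
time_s: 19.68
position: [0.4266, -0.0234, 0.2799]
eef_rot: [[-0.326, 0.946, 0.001], [0.946, 0.326, 0.0], [-0.0, 0.001, -1.0]]
ft_force: [-0.1, -0.3, 1.2]
gripper_width: 0.0443
```

Request:
{"method": "arm_command", "body": {
  "series": "0 0 3 0 0 0;0 0 7 0 0 0;0 0 11 0 0 10;0 0 15 0 0 20;3 -3 15 0 0 30;7 -7 15 0 0 40;11 -11 15 0 0 50;14 -14 15 0 0 60"
}}

```text
time_s: 20.68
position: [0.5678, -0.1651, 0.429]
eef_rot: [[-0.983, 0.186, -0.001], [0.186, 0.983, 0.0], [0.001, 0.0, -1.0]]
ft_force: [0.7, 0.0, -1.5]
gripper_width: 0.0443
```

Request:
{"method": "arm_command", "body": {
  "series": "2 -1.5 0 0 0 0;2 -1.5 0 0 0 0;2 -1.5 0 0 0 0;2 -1.5 0 0 0 0"
}}

```text
time_s: 21.18
position: [0.5858, -0.1777, 0.43]
eef_rot: [[-0.982, 0.19, -0.0], [0.19, 0.982, 0.0], [0.0, 0.0, -1.0]]
ft_force: [-0.3, -0.0, -1.3]
gripper_width: 0.044
```

Request:
{"method": "arm_command", "body": {
  "series": "0 -0.1 -3 0 0 0;0 -0.1 -6 0 0 0;0 -0.1 -9 0 0 0;0 -0.1 -11 0 0 0;0 -0.1 -12.5 0 0 0;0 -0.1 -13.3 0 0 0;0 -0.1 -13.6 0 0 0;0 -0.1 -13.6 0 0 0"
}}

```text
time_s: 22.18
position: [0.5867, -0.1795, 0.2943]
eef_rot: [[-0.982, 0.191, 0.001], [0.191, 0.982, -0.0], [-0.001, -0.0, -1.0]]
ft_force: [-0.4, -0.2, -0.4]
gripper_width: 0.044
```

Request:
{"method": "arm_command", "body": {
  "series": "0 0 -0.1 0 0 0;0 0 -0.2 0 0 0;0 0 -0.2 0 0 0"
}}

```text
time_s: 22.55
position: [0.5866, -0.1795, 0.2919]
eef_rot: [[-0.982, 0.191, 0.0], [0.191, 0.982, -0.0], [-0.0, 0.0, -1.0]]
ft_force: [0.7, 0.6, -0.9]
gripper_width: 0.0437
```

Request:
{"method": "arm_command", "body": {
  "series": "0 0 -0.1 0 0 0;0 0 -0.1 0 0 0"
}}

```text
time_s: 22.8
position: [0.5865, -0.1794, 0.2919]
eef_rot: [[-0.982, 0.191, 0.001], [0.191, 0.982, -0.0], [-0.001, -0.0, -1.0]]
ft_force: [-1.1, 0.7, 5.9]
gripper_width: 0.0439
```

Request:
{"method": "arm_command", "body": {
  "series": "0 0 0 0 0 0;0 0 0 0 0 0;0 0 0 0 0 0;0 0 4 0 0 0;0 0 9 0 0 0;0 0 15 0 0 0",
  "hand": 0.38
}}

```text
time_s: 23.55
position: [0.5864, -0.1794, 0.4412]
eef_rot: [[-0.982, 0.191, -0.002], [0.191, 0.982, 0.001], [0.002, 0.0, -1.0]]
ft_force: [0.3, -0.8, 0.5]
gripper_width: 0.0569
```

```bash
python3 - <<'E'
from bx import *
print(tcp(),ctrl.get_obs()['position'],ctrl.get_obs()['joint_positions'])
s=shot('wrist','w8');B=box(s);x,y,z=B[...,0],B[...,1],B[...,2]
k=(z>.06)&(z<.08)&(abs(y)<.045)&(abs(x)<.06);print(np.percentile(z[k],[5,50,95]),cv2.minEnclosingCircle(np.c_[x[k],y[k]].astype(np.float32)),k.sum())
for n in ('scene','top'):
    s=shot(n,n+'8');B=box(s);x,y,z=B[...,0],B[...,1],B[...,2]
    k=(z>.15)&(z<.29)&(x>.04)&(x<.14)&(abs(y)<.09)
    for lo in(.15,.18,.21,.24,.27):
        q=k&(z>lo)&(z<lo+.02);print(n,lo,q.sum(),np.percentile(x[q],[1,50,99]) if q.any() else 0)
# latch
s=load('scene0');B=box(s);x,y,z=B[...,0],B[...,1],B[...,2]
k=(x<-.1)&(x>-.24)&(abs(y)<.04)&(z>.04)&(z<.17)
for lo in np.arange(.06,.17,.01):
    q=k&(z>lo)&(z<lo+.01);print('latch',round(lo,3),q.sum(),np.percentile(x[q],[2,50,98]) if q.any() else 0)
E
```

```text
[-0.0046 -0.0003  0.3812] [ 0.5864 -0.1794  0.4412] [-0.3156  0.3624  1.4085  0.0001  1.3731 -1.6946]
[0.0692 0.0721 0.0734] ((-0.00373021955601871, 0.00045993394451215863), 0.020489588379859924) 1690
scene 0.15 172 [0.0851 0.0869 0.0887]
scene 0.18 177 [0.0859 0.0873 0.0891]
scene 0.21 257 [0.0859 0.0875 0.0893]
scene 0.24 292 [0.086  0.0877 0.0893]
scene 0.27 664 [0.087  0.0913 0.107 ]
top 0.15 18 [0.0878 0.0886 0.0891]
top 0.18 21 [0.0881 0.0888 0.0902]
top 0.21 28 [0.0882 0.089  0.09  ]
top 0.24 30 [0.0884 0.0895 0.0902]
top 0.27 245 [0.0895 0.1027 0.1103]
latch 0.06 0 0
latch 0.07 12 [-0.1204 -0.1086 -0.1011]
latch 0.08 124 [-0.1259 -0.1107 -0.1005]
latch 0.09 143 [-0.1547 -0.1378 -0.1173]
latch 0.1 65 [-0.1635 -0.1569 -0.128 ]
latch 0.11 17 [-0.1394 -0.1356 -0.1317]
latch 0.12 12 [-0.1421 -0.1377 -0.135 ]
latch 0.13 52 [-0.146  -0.1434 -0.1403]
latch 0.14 0 0
latch 0.15 0 0
latch 0.16 0 0
latch 0.17 0 0
```

View pics/w8.png

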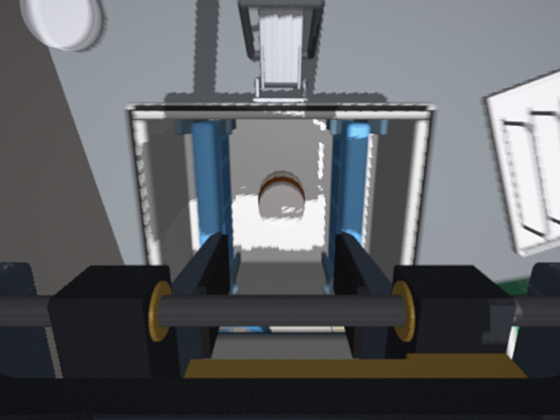

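The jar stands upright at the bay centre (wrist picture (282,195), top at 72 mm), with both plates home. Next I go over and behind the lid.

Request:
{"method": "arm_command", "body": {
  "series": "0 0 4 0 0 0;0 0 8 0 0 0;0 0 13 0 0 0;0 0 13.5 0 0 0;3 -0.6 13.5 0 0 0;7 -1.4 13.5 0 0 0;11 -2.2 13.5 0 0 0;15.5 -3.1 13.5 0 0 0",
  "hand": 1
}}

```text
time_s: 24.7
position: [0.743, -0.2108, 0.5735]
eef_rot: [[-0.982, 0.191, -0.003], [0.191, 0.982, 0.001], [0.003, 0.0, -1.0]]
ft_force: [1.2, -0.7, 1.1]
gripper_width: 0.0005
```

Request:
{"method": "arm_command", "body": {
  "series": "0 0 0 0 0 0;0 0 0 0 0 0"
}}

```text
time_s: 24.95
position: [0.742, -0.2106, 0.5734]
eef_rot: [[-0.982, 0.191, -0.004], [0.191, 0.982, 0.001], [0.004, 0.0, -1.0]]
ft_force: [-1.5, 0.0, 0.4]
gripper_width: 0.0005
```

```bash
python3 - <<'E'
from bx import *
o=ctrl.get_obs();print(tcp(),o['position'],o['eef_rot'],o['joint_positions'],o['gripper_width'])
E
```

```text
[ 0.1541 -0.0012  0.5134] [ 0.742  -0.2106  0.5734] [[-0.9816  0.1907 -0.0042]
 [ 0.1907  0.9817  0.0013]
 [ 0.0044  0.0005 -1.    ]] [-0.2915  0.677   0.5504  0.      1.9186 -1.6704] 0.0004617593512148013
```

Request:
{"method": "arm_command", "body": {
  "series": "0 0 -3 0 0 0;0 0 -6 0 0 0;0 0 -6 0 0 0;-1.5 0.3 -6 0 0 0;-3 0.6 -6 0 0 0;-4.2 0.8 -6 0 0 0;-5.4 1.05 -6 0 0 0;-6.6 1.3 -6 0 0 0"
}}

```text
time_s: 25.95
position: [0.6743, -0.1971, 0.5192]
eef_rot: [[-0.982, 0.191, 0.006], [0.191, 0.982, -0.002], [-0.006, -0.0, -1.0]]
ft_force: [2.7, -0.4, -0.6]
gripper_width: 0.0006
```

```bash
python3 - <<'E'
from bx import *
print(tcp(),ctrl.get_obs()['ft_force'])
s=shot('scene','s9');B=box(s);x,y,z=B[...,0],B[...,1],B[...,2]
k=(z>.14)&(abs(x)<.14)&(y>.07)&(y<.1)
for lo in np.arange(.14,.32,.02):
    q=k&(z>lo)&(z<lo+.02);print(round(lo,2),q.sum(),np.percentile(x[q],[1,50,99]) if q.any() else 0)
E
```

```text
[ 0.0851 -0.0009  0.4592] [ 2.7083 -0.3833 -0.6141]
0.14 20 [0.075 0.077 0.08 ]
0.16 21 [0.0694 0.0728 0.0755]
0.18 23 [0.0649 0.0677 0.0703]
0.2 22 [0.0603 0.0622 0.0649]
0.22 24 [0.0552 0.0575 0.0602]
0.24 26 [0.0499 0.0526 0.0547]
0.26 29 [0.0457 0.0479 0.0502]
0.28 112 [0.0454 0.0532 0.0642]
0.3 0 0
```

Request:
{"method": "arm_command", "body": {
  "series": "-1.2 0.23 -0.2 0 0 0;-2.4 0.46 -0.5 0 0 0;-3.6 0.7 -1 0 0 0;-4.8 0.93 -1.5 0 0 0;-6 1.16 -2 0 0 0;-7.2 1.4 -2.5 0 0 0;-8 1.55 -3 0 0 0;-8 1.55 -3 0 0 0"
}}

```text
time_s: 27.0
position: [0.5949, -0.1818, 0.4868]
eef_rot: [[-0.982, 0.191, 0.001], [0.191, 0.982, -0.0], [-0.001, -0.0, -1.0]]
ft_force: [0.0, -0.0, 0.5]
gripper_width: 0.0007
```

```bash
python3 - <<'E'
from bx import *
print(tcp(),ctrl.get_obs()['ft_force'])
s=shot('scene','s10');B=box(s);x,y,z=B[...,0],B[...,1],B[...,2]
k=(z>.1)&(abs(x)<.14)&(y>.07)&(y<.1)
for lo in np.arange(.1,.32,.02):
    q=k&(z>lo)&(z<lo+.02);print(round(lo,2),q.sum(),np.percentile(x[q],[1,50,99]) if q.any() else 0)
E
```

```text
[ 0.0042 -0.0011  0.4268] [ 0.0128 -0.0088  0.5268]
0.1 174 [-0.089  -0.0431  0.0803]
0.12 22 [0.0876 0.0923 0.0965]
0.14 84 [0.0621 0.0743 0.0867]
0.16 84 [0.0374 0.0499 0.0628]
0.18 90 [0.0149 0.027  0.0398]
0.2 98 [-0.0102  0.003   0.0163]
0.22 197 [-0.0457 -0.032  -0.0094]
0.24 0 0
0.26 0 0
0.28 0 0
0.3 76 [-0.033   0.0024  0.0391]
```

Request:
{"method": "arm_command", "body": {
  "series": "0 0 3 0 0 0;-2 0.4 5 0 0 0;-6 1.2 5 0 0 0;-10 2 5 0 0 0;-14 2.8 5 0 0 0;-19 3.8 3 0 0 0;-19 3.8 0 0 0 0;-19 3.8 -4 0 0 0"
}}

```text
time_s: 28.05
position: [0.4055, -0.144, 0.4466]
eef_rot: [[-0.982, 0.191, 0.005], [0.191, 0.982, -0.002], [-0.005, -0.001, -1.0]]
ft_force: [1.2, -0.0, 0.3]
gripper_width: 0.0003
```

Request:
{"method": "arm_command", "body": {
  "series": "0 0 0 0 0 0;0 0 0 0 0 0;0 0 0 0 0 0;0 0 0 0 0 0;0 0 0 0 0 0;0 0 0 0 0 0;0 0 0 0 0 0;0 0 0 0 0 0"
}}

```text
time_s: 29.05
position: [0.4056, -0.1439, 0.4457]
eef_rot: [[-0.982, 0.191, -0.0], [0.191, 0.982, 0.0], [0.0, 0.0, -1.0]]
ft_force: [0.2, 0.4, -0.1]
gripper_width: 0.0007
```

```bash
cat > latch.py <<'E'
from bx import *
import sys
n=sys.argv[1]
print(tcp(),ctrl.get_obs()['ft_force'],ctrl.get_obs()['time_s'])
for cam in('scene','top','wrist'):
    s=shot(cam,cam+n);B=box(s);x,y,z=B[...,0],B[...,1],B[...,2]
    k=(abs(x)<.08)&(abs(y)<.1)&(z>.1)&(z<.2)
    if k.sum()>50:
        A=np.c_[x[k],np.ones(k.sum())];f=np.linalg.lstsq(A,z[k],rcond=None)[0];print(cam,'lid slope',f,np.median(z[k]))
s=load('scene'+n);im=cv2.imread('pics/scene'+n+'.png')
p=np.r_[c+R@[-.12,0],.16];u,v=pix(s,p).astype(int);print(u,v)
a=cv2.resize(im[v-65:v+65,u-65:u+65],(520,520),interpolation=cv2.INTER_CUBIC)
im=cv2.imread('pics/wrist'+n+'.png');b=im[:,140:420]
H=520;cv2.imwrite('pics/c%s.png'%n,np.hstack([a,cv2.copyMakeBorder(b,0,H-b.shape[0],0,0,0)]))
E
python3 latch.py 11
```

```text
[-0.1889  0.      0.3857] [ 0.1643  0.4348 -0.0881] 29.05
scene lid slope [0.0001 0.1338] 0.1337785620216258
top lid slope [0.0017 0.134 ] 0.13397712978058146
wrist lid slope [0.0071 0.1327] 0.13224241192505465
344 192
```

View pics/c11.png

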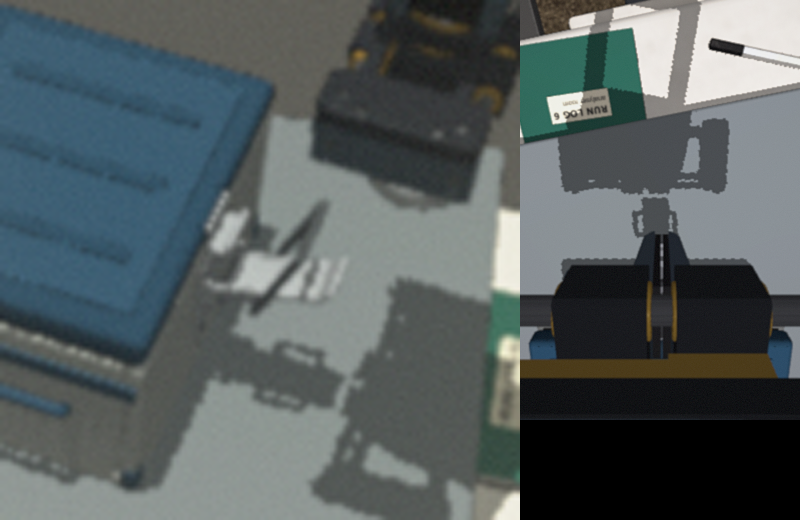

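The lid is flat (slope ~0, top 0.133), and the loop still leans out (left crop, bar near (310,220)). Now I push the bar in with closed fingers.

Request:
{"method": "arm_command", "body": {
  "series": "0 0 -3.5 0 0 0;0 0 -6.7 0 0 0;0 0 -6.7 0 0 0;2 -0.4 -6.7 0 0 0;3.5 -0.7 -6.7 0 0 0;4.5 -0.9 -6.7 0 0 0;5.5 -1.05 -6.7 0 0 0;6.4 -1.2 -6.7 0 0 0"
}}

```text
time_s: 30.2
position: [0.4701, -0.156, 0.3789]
eef_rot: [[-0.982, 0.191, 0.0], [0.191, 0.982, 0.0], [0.0, 0.0, -1.0]]
ft_force: [-0.5, -0.4, 0.4]
gripper_width: 0.0005
```

```bash
python3 latch.py 12
```

```text
[-0.1233  0.0005  0.3189] [-0.5338 -0.3602  0.381 ] 30.2
scene lid slope [-0.0028  0.1338] 0.1338172509764568
top lid slope [-0.003   0.1341] 0.13406303274550352
wrist lid slope [0.0585 0.1373] 0.13338058571363637
344 192
```

View pics/c12.png

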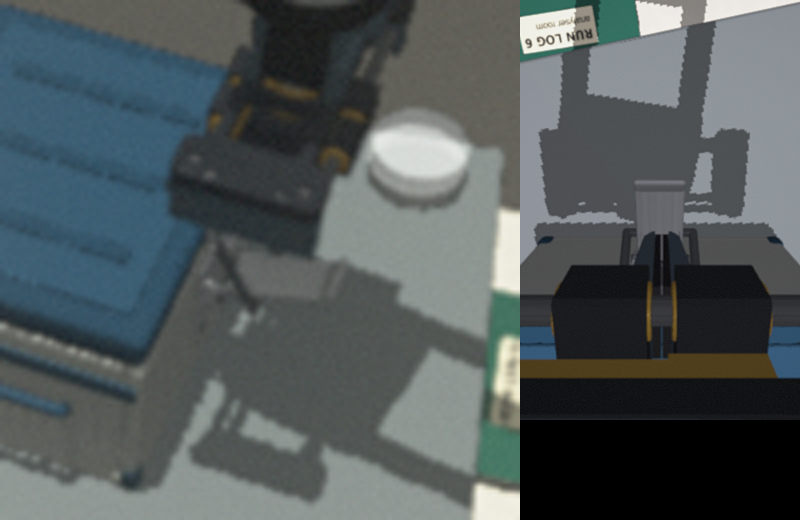

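The loop now leans in against the lid. I back off and tilt the tool forward to work the lever.

Request:
{"method": "arm_command", "body": {
  "series": "-3 0.6 0 0 0 0;-7 1.35 1 0 0 0;-10 1.95 1 -1.9 -9.8 0;-12 2.3 0.5 -3.8 -19.6 0;-14 2.7 0 -5.7 -29.4 0;-15.7 3.05 -1 -7.6 -39.3 0;-15.7 3.05 -1 -7.6 -39.3 0;-15.7 3.05 -1 -7.6 -39.3 0"
}}

```text
time_s: 31.35
position: [0.3117, -0.1251, 0.3686]
eef_rot: [[-0.752, 0.191, 0.631], [0.147, 0.982, -0.122], [-0.643, 0.001, -0.766]]
ft_force: [-0.3, 0.3, -0.2]
gripper_width: 0.0002
```

```bash
cat > tip.py <<'E'
from bx import *
o=ctrl.get_obs();A=np.array(o['eef_rot']);p=o['position']
for n,q in(('tcp',p),('tip',p+.191*A[:,2]),('tipfront',p+.191*A[:,2]-.016*A[:,0])):
    print(n,np.r_[(q[:2]-c)@R,q[2]-.06])
print(A,o['joint_positions'],o['ft_force'])
E
python3 tip.py; python3 latch.py 13
```

```text
tcp [-0.2846  0.0006  0.3086]
tip [-0.1619  0.0007  0.1623]
tipfront [-0.1496  0.0007  0.1726]
[[-0.7519  0.1908  0.631 ]
 [ 0.1467  0.9816 -0.1219]
 [-0.6427  0.0009 -0.7661]] [-0.5008 -0.1586  2.296   0.5526  0.3828 -2.3296] [-0.2678  0.271  -0.2358]
[-0.2846  0.0006  0.3086] [-0.2678  0.271  -0.2358] 31.35
scene lid slope [-0.0005  0.1338] 0.13376258759684545
top lid slope [0.0022 0.134 ] 0.13396927996945857
wrist lid slope [-0.0023  0.1326] 0.13228312085574215
344 192
```

View pics/c13.png

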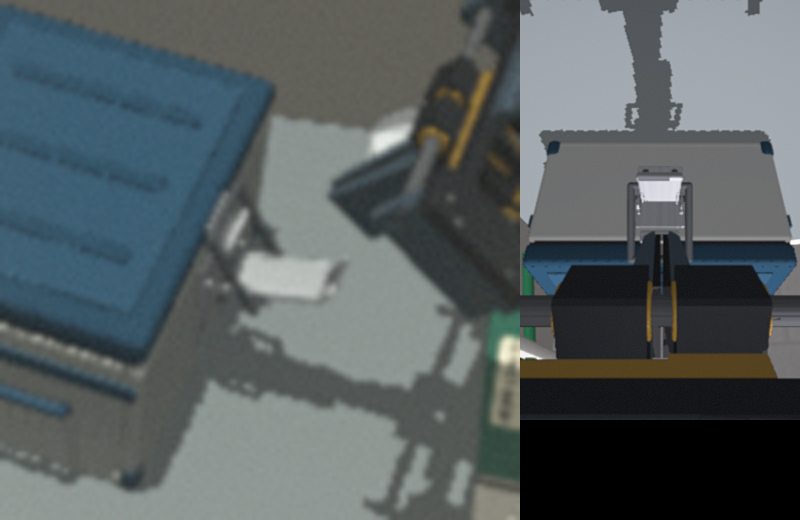

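The loop is in against the lid front, and the lever is still out. Now I press the lever down along its arc.

Request:
{"method": "arm_command", "body": {
  "series": "2.35 -0.45 -2 0 0 0;2.35 -0.45 -3.7 0 0 0;2.15 -0.4 -5.7 0 0 0;1.9 -0.37 -6.8 0 0 0;1.7 -0.33 -7.9 0 0 0;1.7 -0.33 -7.9 0 0 0"
}}

```text
time_s: 32.25
position: [0.3367, -0.1172, 0.3065]
eef_rot: [[-0.765, 0.202, 0.612], [0.151, 0.979, -0.134], [-0.626, -0.01, -0.78]]
ft_force: [-0.7, 0.1, -0.9]
gripper_width: 0.0007
```

```bash
python3 tip.py; python3 latch.py 14
```

```text
tcp [-0.2616  0.0131  0.2465]
tip [-0.142   0.0103  0.0976]
tipfront [-0.1295  0.0102  0.1076]
[[-0.765   0.2017  0.6117]
 [ 0.151   0.9794 -0.1341]
 [-0.6261 -0.0103 -0.7796]] [-0.4185 -0.0182  2.3739  0.8183  0.1735 -2.5568] [-0.7389  0.0968 -0.8514]
[-0.2616  0.0131  0.2465] [-0.7389  0.0968 -0.8514] 32.25
scene lid slope [0.0009 0.1337] 0.1337299577289296
top lid slope [0.0018 0.134 ] 0.13401578614260629
wrist lid slope [-0.0063  0.1322] 0.1322663347865433
344 192
```

View pics/c14.png

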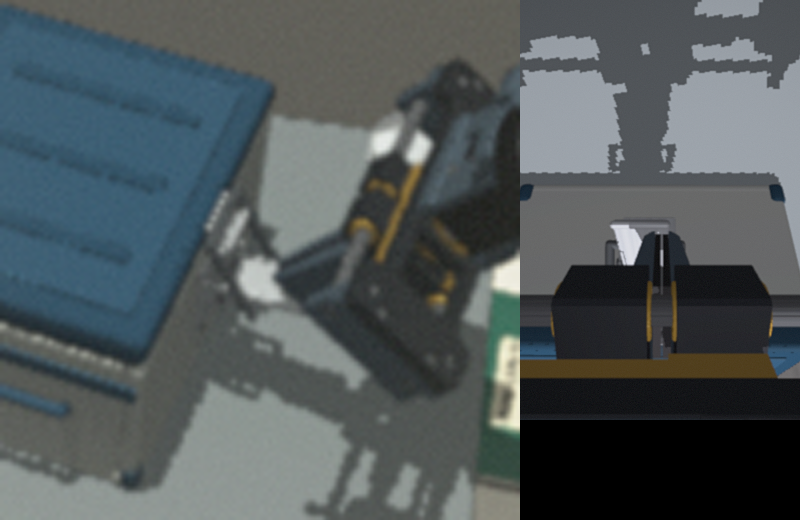

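The wrist ran into joint limits at a 40° tilt, so I back off and redo it at 30°.

```bash
cat > go.py <<'E'
# usage: go.py tilt x z [x z ...] : shifts from present pose to put tip at box (x,0,z)
from bx import *
import sys
from scipy.spatial.transform import Rotation as Ro
o=ctrl.get_obs();A=np.array(o['eef_rot']);p=np.array(o['position'])
v=list(map(float,sys.argv[1:]));t=np.radians(v[0])
yb=np.r_[R[:,1],0];xb=np.r_[R[:,0],0]
D0=np.c_[-xb,yb,[0,0,-1]];D=Ro.from_rotvec(-t*yb).as_matrix()@D0
print('rot deg',np.degrees(Ro.from_matrix(D@A.T).as_rotvec()))
for x,z in zip(v[1::2],v[2::2]):
    tip=np.r_[c+x*R[:,0],z+.06];print(x,z,'shift cm',100*(tip-.191*D[:,2]-p))
E
python3 go.py 30 -.15 .15 -.138 .125
```

```text
rot deg [2.3218 8.5346 0.6297]
-0.15 0.15 shift cm [ 1.3306 -1.5669  6.8537]
-0.138 0.125 shift cm [ 2.5085 -1.7958  4.3537]
```

Request:
{"method": "arm_command", "body": {
  "series": "0 0 3 0 0 0;0.5 -0.8 6 1 4 0.3;1.3 -1.6 6.8 2.3 8.5 0.6;1.3 -1.6 6.8 2.3 8.5 0.6;1.3 -1.6 6.8 2.3 8.5 0.6"
}}

```text
time_s: 33.02
position: [0.349, -0.1331, 0.3738]
eef_rot: [[-0.85, 0.192, 0.49], [0.166, 0.981, -0.095], [-0.499, 0.0, -0.866]]
ft_force: [-0.2, 0.1, -1.2]
gripper_width: 0.0005
```

```bash
python3 tip.py; python3 go.py 30 -.138 .125 -.14 .105 -.145 .083 -.147 .066 -.146 .05
```

```text
tcp [-0.2465 -0.0002  0.3138]
tip [-0.1511 -0.0002  0.1483]
tipfront [-0.1373 -0.0002  0.1563]
[[-0.8503  0.1917  0.4901]
 [ 0.1663  0.9815 -0.0953]
 [-0.4993  0.0004 -0.8664]] [-0.4435 -0.0774  2.1739  0.2403  0.5489 -1.9949] [-0.2257  0.1484 -1.2017]
rot deg [-0.0327 -0.0415  0.0505]
-0.138 0.125 shift cm [ 1.2799 -0.2311 -2.3345]
-0.14 0.105 shift cm [ 1.0836 -0.193  -4.3345]
-0.145 0.083 shift cm [ 0.5928 -0.0976 -6.5345]
-0.147 0.066 shift cm [ 0.3965 -0.0594 -8.2345]
-0.146 0.05 shift cm [ 0.4946 -0.0785 -9.8345]
```

Request:
{"method": "arm_command", "body": {
  "series": "1.3 -0.25 -2.3 0 0 0;1.1 -0.2 -4.3 0 0 0;0.8 -0.15 -5.5 0 0 0;0.6 -0.1 -6.5 0 0 0;0.6 -0.1 -6.5 0 0 0"
}}

```text
time_s: 33.65
position: [0.3553, -0.1343, 0.3091]
eef_rot: [[-0.85, 0.192, 0.49], [0.166, 0.981, -0.096], [-0.499, 0.0, -0.867]]
ft_force: [-0.5, 0.4, 0.5]
gripper_width: 0.0001
```

```bash
python3 tip.py; python3 latch.py 15;python3 go.py 30 -.147 .066 -.146 .05 -.142 .036 -.134 .028 -.126 .026 -.118 .026
```

```text
tcp [-0.2401 -0.0002  0.2491]
tip [-0.1448 -0.0002  0.0836]
tipfront [-0.1309 -0.0002  0.0916]
[[-0.8505  0.1917  0.4899]
 [ 0.1662  0.9814 -0.0956]
 [-0.4991  0.0001 -0.8665]] [-0.4381  0.0255  2.2768  0.3606  0.3508 -2.1246] [-0.5287  0.3846  0.4715]
[-0.2401 -0.0002  0.2491] [-0.5287  0.3846  0.4715] 33.65
scene lid slope [-0.0004  0.1338] 0.1337362399379461
top lid slope [0.0022 0.134 ] 0.133989709432405
344 192
rot deg [0.038  0.0438 0.0392]
-0.147 0.066 shift cm [-0.277   0.0804 -1.857 ]
-0.146 0.05 shift cm [-0.1788  0.0613 -3.457 ]
-0.142 0.036 shift cm [ 0.2138 -0.015  -4.857 ]
-0.134 0.028 shift cm [ 0.9991 -0.1677 -5.657 ]
-0.126 0.026 shift cm [ 1.7844 -0.3203 -5.857 ]
-0.118 0.026 shift cm [ 2.5697 -0.473  -5.857 ]
```

View pics/c15.png

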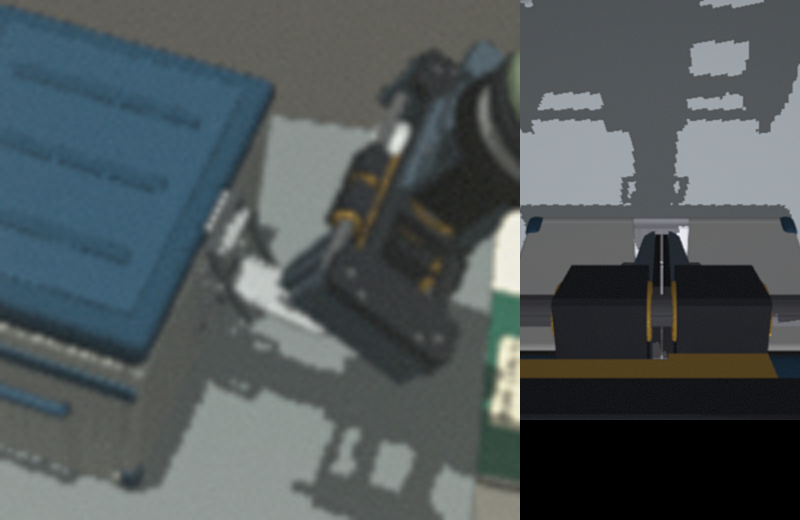

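```bash
python3 go.py 25 -.147 .068 -.147 .05 -.143 .036 -.136 .03 -.128 .028 -.12 .028
```

```text
rot deg [0.9937 4.9516 0.038 ]
-0.147 0.068 shift cm [ 1.1738 -0.2016 -0.8876]
-0.147 0.05 shift cm [ 1.1738 -0.2016 -2.6876]
-0.143 0.036 shift cm [ 1.5665 -0.278  -4.0876]
-0.136 0.03 shift cm [ 2.2536 -0.4115 -4.6876]
-0.128 0.028 shift cm [ 3.0389 -0.5642 -4.8876]
-0.12 0.028 shift cm [ 3.8242 -0.7168 -4.8876]
```

Request:
{"method": "arm_command", "body": {
  "series": "1.2 -0.2 -0.2 1 5 0;1.2 -0.2 -0.9 1 5 0;1.2 -0.2 -1.8 1 5 0;1.2 -0.2 -2.7 1 5 0;1.2 -0.2 -2.7 1 5 0"
}}

```text
time_s: 34.42
position: [0.3683, -0.137, 0.2837]
eef_rot: [[-0.887, 0.193, 0.419], [0.173, 0.981, -0.084], [-0.427, -0.002, -0.904]]
ft_force: [-1.6, 0.2, 10.9]
gripper_width: 0.0004
```

```bash
python3 tip.py; python3 latch.py 16;python3 go.py 25 -.143 .036 -.136 .03 -.128 .028 -.12 .028
```

```text
tcp [-0.2268 -0.0003  0.2237]
tip [-0.1452 -0.0007  0.051 ]
tipfront [-0.1307 -0.0007  0.0579]
[[-0.8873  0.1925  0.4191]
 [ 0.1734  0.9813 -0.0836]
 [-0.4273 -0.0015 -0.9041]] [-0.4203  0.0965  2.2669  0.2732  0.3586 -2.0335] [-1.6278  0.1609 10.8639]
[-0.2268 -0.0003  0.2237] [-1.6278  0.1609 10.8639] 34.425
scene lid slope [0.0012 0.1337] 0.1336719778759609
top lid slope [0.0026 0.1339] 0.1338841263840828
344 192
rot deg [0.1439 0.2794 0.0997]
-0.143 0.036 shift cm [ 0.318  -0.0317 -1.4783]
-0.136 0.03 shift cm [ 1.0051 -0.1652 -2.0783]
-0.128 0.028 shift cm [ 1.7904 -0.3179 -2.2783]
-0.12 0.028 shift cm [ 2.5757 -0.4705 -2.2783]
```

View pics/c16.png

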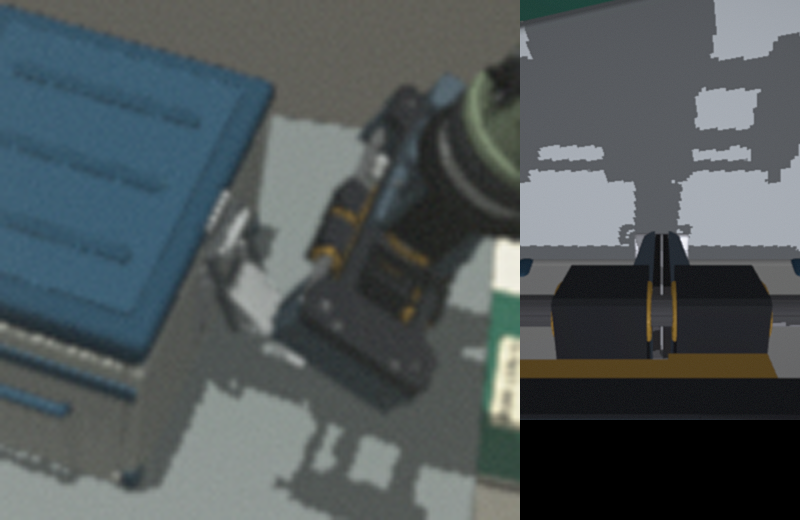

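```bash
python3 - <<'E'
from bx import *
for n in ('scene14','scene15','scene16','top16'):
    s=load(n);B=box(s);x,y,z=B[...,0],B[...,1],B[...,2]
    k=(x<-.09)&(x>-.14)&(abs(y)<.032)&(z>.06)&(z<.16)
    print(n,k.sum())
    for q in sorted(B[k].tolist(),key=lambda q:-q[2])[:40:2]: print(' %.1f %.1f %.1f'%tuple(1000*np.array(q)),end=';')
    print()
im=cv2.imread('pics/scene16.png')[150:230,300:400];cv2.imwrite('pics/c16b.png',cv2.resize(im,(800,600) ,interpolation=cv2.INTER_CUBIC))
E
```

```text
scene14 467
 -95.4 20.8 131.4; -90.2 5.9 130.0; -94.0 9.8 129.1; -92.2 -8.7 129.1; -90.9 7.5 128.7; -94.2 -23.2 128.4; -94.9 -7.7 128.0; -92.8 5.9 127.9; -94.8 -1.5 127.7; -93.9 -10.8 127.6; -93.5 21.1 127.6; -95.8 -5.3 127.5; -96.7 -2.7 127.3; -91.9 -23.4 127.2; -96.9 -22.4 127.1; -94.5 10.7 127.0; -90.4 12.0 126.5; -95.5 0.1 126.4; -96.1 21.5 125.9; -95.3 6.1 125.8;
scene15 478
 -90.4 13.0 130.9; -91.0 -5.3 128.7; -90.5 12.5 127.1; -90.7 -13.5 126.8; -95.5 -13.2 126.0; -93.2 6.8 125.7; -96.3 -4.3 125.5; -93.1 12.9 125.4; -95.1 -1.4 124.7; -94.2 -10.8 124.5; -91.0 -6.4 124.4; -92.1 -16.6 124.3; -94.8 17.3 124.2; -92.9 -7.9 123.6; -101.8 4.2 123.5; -93.7 7.5 123.3; -95.6 12.9 123.2; -91.6 1.4 122.7; -96.6 2.5 122.7; -95.5 5.9 122.5;
scene16 427
 -91.5 -3.5 130.7; -91.2 8.7 130.0; -90.9 -12.6 127.9; -91.5 -11.5 125.9; -91.2 -5.8 125.1; -103.8 17.0 124.6; -91.8 2.1 123.5; -90.5 4.9 122.6; -103.4 8.5 122.0; -91.3 -6.3 121.3; -91.3 -13.1 120.9; -101.9 10.5 120.2; -97.0 3.0 120.2; -102.0 4.0 120.1; -96.7 21.9 119.9; -97.0 -3.7 119.8; -95.9 6.3 119.7; -100.9 7.3 119.6; -94.7 9.6 119.4; -96.9 -11.1 118.8;
top16 407
 -101.7 -6.2 124.6; -102.5 -2.1 124.3; -102.0 -4.3 122.4; -91.5 -15.1 122.0; -92.6 -9.0 121.6; -92.3 -21.7 121.1; -92.7 -19.7 120.9; -99.7 6.7 120.8; -93.6 7.8 120.6; -95.9 -13.9 120.4; -101.4 4.3 120.3; -100.1 8.7 120.1; -92.4 1.6 120.0; -94.6 24.7 119.9; -90.8 -6.6 119.6; -94.2 -11.5 119.6; -93.6 -2.9 119.5; -92.7 3.7 119.3; -94.3 11.9 119.1; -95.1 5.3 118.8;
```

View pics/c16b.png

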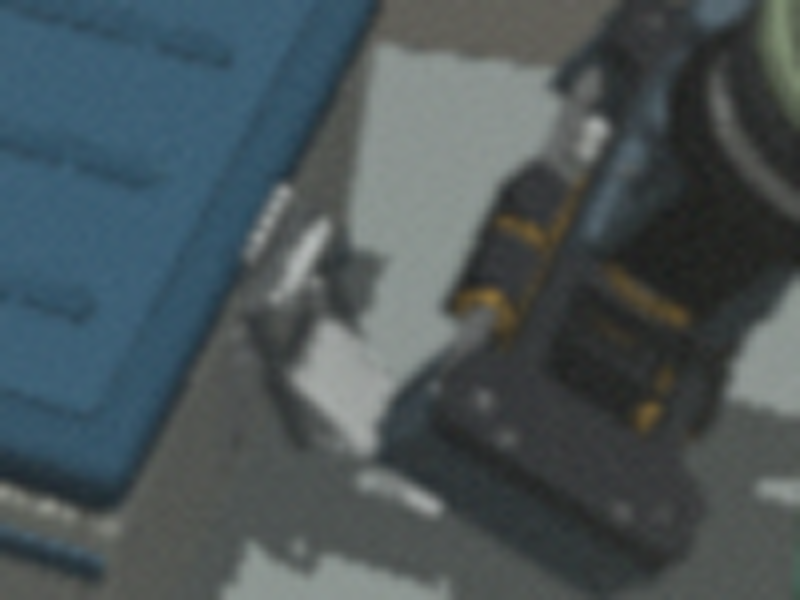

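The bar's top reads x≈−95 mm, z≈120 mm at its ends, behind the lip at −102 mm, so the loop is hooked. Pressing home.

Request:
{"method": "arm_command", "body": {
  "series": "0.1 0 -0.8 0 0 0;0.3 -0.05 -1.6 0 0 0;0.6 -0.1 -2.1 0 0 0;1 -0.2 -2.4 0 0 0;1.4 -0.25 -2.6 0 0 0;1.8 -0.33 -2.7 0 0 0;2.2 -0.4 -2.7 0 0 0"
}}

```text
time_s: 35.45
position: [0.39, -0.1405, 0.2555]
eef_rot: [[-0.89, 0.191, 0.413], [0.174, 0.982, -0.08], [-0.421, 0.0, -0.907]]
ft_force: [0.1, 0.5, 0.6]
gripper_width: 0.0007
```

```bash
python3 tip.py
```

```text
tcp [-0.2048  0.0004  0.1955]
tip [-0.1244  0.0004  0.0223]
tipfront [-0.1099  0.0003  0.029 ]
[[-0.8903  0.1914  0.4133]
 [ 0.1737  0.9815 -0.0805]
 [-0.4211  0.0001 -0.907 ]] [-0.4046  0.1793  2.2644  0.3202  0.2857 -2.0717] [0.075  0.4685 0.6277]
```

Request:
{"method": "arm_command", "body": {
  "series": "0.3 -0.06 0 0 0 0;0.6 -0.12 0 0 0 0;0.8 -0.16 0 0 0 0;0.8 -0.16 0 0 0 0"
}}

```text
time_s: 35.95
position: [0.3946, -0.1411, 0.2548]
eef_rot: [[-0.893, 0.19, 0.407], [0.174, 0.982, -0.077], [-0.414, 0.002, -0.91]]
ft_force: [-17.6, 0.2, 12.6]
gripper_width: 0.0006
```

Firm contact with the lever. Now I retreat and check.

Request:
{"method": "arm_command", "body": {
  "series": "-1.5 0.3 0 0 0 0;-4 0.8 0.5 0 0 0;-7 1.4 3 0 0 0;-9 1.8 7 1 5 0;-9 3 12 2 10 0;-9 7 14 3 15 0;-9 12 14 4 20 0;-9 17 14 4.7 24 0"
}}

```text
time_s: 36.95
position: [0.3073, 0.0293, 0.3963]
eef_rot: [[-0.981, 0.192, 0.009], [0.192, 0.981, -0.001], [-0.009, 0.001, -1.0]]
ft_force: [2.1, 0.3, -0.0]
gripper_width: 0.0005
```

```bash
python3 latch.py 17; python3 - <<'E'
from bx import *
for n in('scene17','top17'):
    s=load(n);B=box(s);x,y,z=B[...,0],B[...,1],B[...,2]
    for lo in np.arange(.02,.14,.01):
        k=(x<-.092)&(x>-.2)&(abs(y)<.026)&(z>lo)&(z<lo+.01)
        print(n,round(lo,2),k.sum(),np.percentile(x[k],[2,50,98]) if k.any() else '')
a=cv2.resize(cv2.imread('pics/scene17.png')[100:280,200:440],(480,360));b=cv2.resize(cv2.imread('pics/top17.png')[150:350,230:400],(306,360))
cv2.imwrite('pics/c17b.png',np.hstack([a,b]));print(ctrl.get_obs()['position'])
E
```

```text
[-0.3185  0.1514  0.3363] [ 2.132   0.2728 -0.0483] 36.95
scene lid slope [0.0015 0.1337] 0.1336724721737267
top lid slope [0.0024 0.1339] 0.13390324285938143
344 192
scene17 0.02 22 [-0.112  -0.1071 -0.1038]
scene17 0.03 11 [-0.1071 -0.1064 -0.1042]
scene17 0.04 13 [-0.107  -0.1057 -0.0922]
scene17 0.05 18 [-0.1072 -0.1064 -0.0954]
scene17 0.06 28 [-0.1077 -0.1044 -0.0945]
scene17 0.07 38 [-0.1073 -0.1036 -0.0934]
scene17 0.08 51 [-0.1066 -0.1023 -0.0948]
scene17 0.09 9 [-0.0988 -0.0968 -0.0935]
scene17 0.1 11 [-0.0986 -0.0963 -0.0933]
scene17 0.11 76 [-0.1044 -0.0975 -0.0923]
scene17 0.12 13 [-0.1043 -0.1013 -0.0955]
scene17 0.13 0 
top17 0.02 14 [-0.1091 -0.1057 -0.1049]
top17 0.03 2 [-0.1052 -0.1051 -0.1051]
top17 0.04 3 [-0.1051 -0.1051 -0.105 ]
top17 0.05 3 [-0.1053 -0.105  -0.1046]
top17 0.06 4 [-0.1051 -0.1023 -0.0994]
top17 0.07 16 [-0.1052 -0.1036 -0.0979]
top17 0.08 34 [-0.1053 -0.1025 -0.0963]
top17 0.09 8 [-0.098  -0.0974 -0.0957]
top17 0.1 3 [-0.1023 -0.0972 -0.0959]
top17 0.11 72 [-0.1026 -0.0958 -0.0921]
top17 0.12 22 [-0.1023 -0.1    -0.0929]
top17 0.13 0 
[0.3076 0.0297 0.3956]
```

View pics/c17b.png

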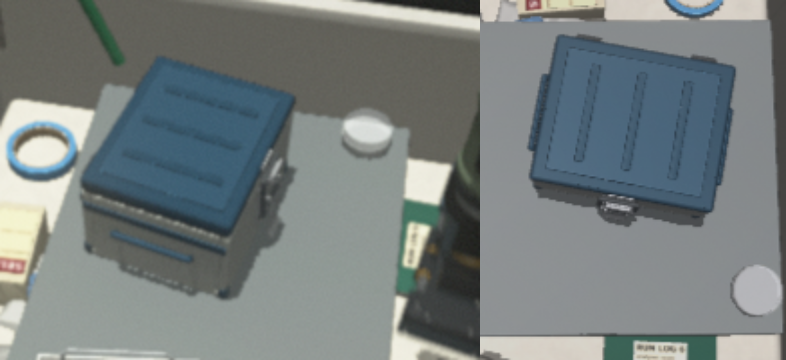

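The lid is flat and the lever hangs flat at x≈−105 mm over its whole length. The loop is in the keeper and no jar is left outside, so I hand in.

```bash
python3 -c "
from plant import ctrl;print(ctrl.get_obs()['ft_force']);print(ctrl.finish_job())"
```

```text
[-0.48339438 -0.82456594  0.46348402]
the job is handed in; nothing more can be done
None
```

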